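# Set the length stop one hole further out

### The job

Make the yellow-headed telescopic length stop one hole longer: pinch its two red snap buttons flush, slide the sleeve outwards until both buttons spring out of the next pair of holes, and let go. Leave the blue stop at its present setting.

Things in the scene. Friction and masses are not known exactly. Their poses are not given: they have to be found in the camera images.
- yellow_stop: Yellow-headed stop, screwed down. Origin on the bench below the red buttons; x level along the tube, from green clamp block (60 mm wide, 90 high, x -200 to -135 mm) to yellow head; z up. Square sleeve 30 mm wide, axis 60 mm up, x -85 to +100 as found; then the head, 64 mm square, 18 thick. Holes (14 mm) on both sides, as found at x +35, 0, -35, -70, black lines on top.
- yellow_sleeve (a joint): Travel of the yellow-headed sleeve along +x in m: 0 as found, 0.035 at the next hole (longer), 0.070 at the second, -0.035 one hole shorter. Gripped by its sides over the pressed buttons it slides with about 2 N, after some 15 N over the first few mm to duck the buttons under its wall. Locked (about 1 mm play) while the buttons are out.
- yellow_button (a joint): Travel of the +y red button in m: 0 out, 0.006 flush, 0.008 under the sleeve wall. Domed, 12 mm across, at x = 0, 60 mm above the bench, 6 mm proud of the sleeve (42 mm over both); the -y one is its mirror. Spring 2.5 N to start, 5 N flush. Fixed to the inner tube, they do not travel with the sleeve but spring out when the next holes reach them.
- blue_sleeve (a joint): Travel in m of the sleeve of the other stop, identical but for its blue head; 0 as found, to stay there. One stop lies to the left and one to the right of straight ahead, either way round, each pointing away from the robot within about 20 degrees. Loose spanner, bearing, grinding disc and socket lie about.

How it is judged:
On the way:
1. the yellow stop's button is pressed flush while its sleeve is still at the first hole (value of joint yellow_button above 0.0045 m and value of joint yellow_sleeve between -0.012 and 0.012 m), for 0.05 s.
At the end, for the whole second after the job is handed in: The yellow-headed sleeve rests one hole further out (35 mm, within 4 mm) with its button sprung out again (less than 2 mm pressed in), and the blue sleeve is still at its own hole (within 5 mm) (value of joint yellow_sleeve between 0.031 and 0.039 m and value of joint yellow_button below 0.002 m and velocity of joint yellow_sleeve between -0.005 and 0.005 m/s and value of joint blue_sleeve between -0.005 and 0.005 m); the robot touches nothing.
It fails at once if the blue stop's sleeve is shifted from its hole (value of joint blue_sleeve above 0.01 m or value of joint blue_sleeve below -0.01 m).
It also fails if it takes over 32 s, if anything falls off the work surface, if the arm or the gripper's body presses on something with over 40 N, if the wrist force passes 120 N, or if a joint passes its speed limit or range.

### The arm

A 6-joint arm with a two-finger parallel gripper is mounted at the origin on the work surface. World frame = base frame: x ahead of the robot, y to its left, z up, the work surface at z = 0. Lengths are in m, angles in rad, forces in N, time in s.
With the tool pointing down it reaches from about 0.325 to 0.775 m from the base axis. Payload 5.5 kg.
Tool frame: the origin (TCP) lies midway between the tips of the shut fingers; the grasp point (between the pads) lies behind it (manip.grip_point_offset is the z of the grasp point in the tool frame, in m); z points along the fingers, y is the line along which they close (so a half turn about z gives the same grasp; the last joint's range is limited). The gripper opens to 85 mm and grips with 20 to 120 N. Pads are 22 mm wide; open, the fingers measure 114 mm over their backs; the gripper's body (76 mm by 85 mm) begins 54 mm behind the grasp point. The pads swing forward as they close: fully open they stand 13 mm farther back than shut.
Start: joints at [-1.312, 0.091, 1.231, -0, 1.82, -0.057], TCP at [0.186, -0.57, 0.202] pointing down, gripper open.
Joint ranges: [-2.87, 2.87], [-0.86, 2.18], [0.17, 2.46], [-1.51, 4.65], [0.06, 2.69], [-2.65, 2.65]. Speed limits (rad/s): [2.57, 2.57, 3.01, 3.14, 3.14, 3.14].

### API

Orientations are given as a unit quaternion [x, y, z, w].
In Python, from workcell import manip gives the robot as it stands. Calls block until the motion is done:
- manip.reach(position, orientation): joint-space move of the TCP to a pose.
- manip.move_linear(position, orientation=None, velocity=0.15, contact_N=None): straight line of the TCP; orientation=None keeps the orientation; velocity is the mean speed in m/s. With contact_N (N) it stops when the force on the tool has changed by that much, and returns True; else False.
- manip.movej(angles): joint-space move.
- manip.move_gripper(opening, effort=None): finger opening in m; effort is the grip in N (None keeps the last); returns when the fingers have stopped.
- manip.dwell(seconds).
- manip.solve_ik(position, orientation): joint angles nearest the present ones, or None.
- manip.state(): the state.
- manip.capture(name): name is "scene" or "top"; returns (picture, depth): 384x512x3 uint8, blue, green, red; 384x512 float32, m along the optical axis (not along the pixel's ray), 0 where there is no reading.
- manip.camera_params(name): a dict with "fx", "fy", "cx", "cy" (pixels), "dist" ([k1, k2, p1, p2, k3] as OpenCV has them; the pictures are not rectified), "R" (3x3) and "t" (3): a world point X has camera coordinates R X + t. Camera axes: x right, y down, z forward; pixel columns grow to the right and rows downward; lengths in m; the calibration is good to about 2 mm. A picture is of the moment at which its call begins. camera_params takes no time and is no camera call.
A pose or a line that the arm cannot do raises manip.Unreachable and nothing moves.
- manip.sign_off(): hands the job in; it is judged then, once.
Trained networks look in the newest picture that a camera, given by its name, has taken for a name from the list of things; names that differ only in an ending like _2 or _b are one class to them, and where a whole thing is asked for, a point or a joint stands for the part that bears it (a point fixed in the world has none). Each returns a list of dicts, best first, with "conf" (0 to 1); they miss things now and then, are a little off and sometimes report something else, mostly with a low value. They report only what shows in the picture. A call takes as long as a camera call.
- manip.trace(camera, name): "pixels" (384x512 bool, what is visible of it) and "position" ([column, row] in pixels, amid what is visible of it).
The state is a dict: "t": time; "joint_positions": joint angles; "qvel": joint speeds; "effort": joint torques, N m; "tool_pos": TCP position; "tool_rot": TCP orientation; "wrist_force": force on the tool from outside, world axes, zero at the start; "moment": the same for the moment, N m; "opening": finger opening in m; "gripper_force": force on a finger pad.
Only numpy, scipy, OpenCV 4.12 (cv2) and the standard library are available. Lean on these libraries where they do the work, as an engineer would, in place of code of your own. Each camera call takes 0.05 s, during which the arm holds its last target. There are 200 camera calls.

## Working session

There is one attempt and no reset: what is moved stays moved. The work goes in short steps, each a Python script; the robot and the scene stay as the last script left them, time stands still between calls to the robot, and variables do not carry over. Pictures are saved under pics/ and viewed, at most 10 in all, crops included, and the job is handed in when it is done.

```bash
mkdir -p pics; cat > h.py <<'E'
from workcell import manip
import numpy as np, cv2
def cloud(cam,depth):
    p=manip.camera_params(cam); K=np.array([[p['fx'],0,p['cx']],[0,p['fy'],p['cy']],[0,0,1.]])
    h,w=depth.shape; uv=np.stack(np.meshgrid(np.arange(w),np.arange(h)),-1).reshape(-1,1,2).astype(float)
    n=cv2.undistortPoints(uv,K,np.array(p['dist'],float)).reshape(h,w,2)
    c=np.dstack([n*depth[...,None],depth]); R=np.array(p['R']);t=np.array(p['t'])
    return (c-t)@R
E
python3 - <<'E'
from h import *
print(manip.grip_point_offset,manip.state()['tool_rot'])
for c in ['scene','top']:
    im,d=manip.capture(c); cv2.imwrite(f'pics/{c}.png',im); np.savez(f'{c}.npz',im=im,d=d)
    X=cloud(c,d); p=manip.camera_params(c); print(c,-np.array(p['R']).T@p['t'])
    for n in ['yellow_stop','yellow_sleeve','yellow_button','blue_sleeve']:
        for r in manip.trace(c,n)[:3]:
            m=r['pixels']&(d>0); q=X[m]
            print(n,round(r['conf'],2),np.round(r['position']),m.sum(),np.round(np.median(q,0),3) if len(q) else '', np.round(np.percentile(q,[2,98],axis=0),3).tolist() if len(q) else '')
E
```

```text
-0.0187 [ 9.87560601e-01  1.57235868e-01 -1.02513655e-04 -9.64956708e-04]
scene [0.9358916  0.23089884 0.60922886]
yellow_stop 0.74 [347. 172.] 6056 [0.427 0.168 0.074] [[0.281, 0.114, 0.001], [0.601, 0.211, 0.092]]
yellow_sleeve 0.82 [332. 228.] 3095 [0.556 0.168 0.075] [[0.401, 0.141, 0.038], [0.601, 0.197, 0.092]]
blue_sleeve 0.55 [122. 164.] 3153 [ 0.574 -0.193  0.074] [[0.443, -0.235, 0.002], [0.644, -0.178, 0.092]]
top [0.41021302 0.00854906 0.6741752 ]
yellow_sleeve 0.76 [144. 188.] 4153 [0.509 0.164 0.076] [[0.396, 0.138, 0.036], [0.594, 0.196, 0.094]]
blue_sleeve 0.97 [393. 168.] 4010 [ 0.55  -0.196  0.076] [[0.439, -0.238, 0.003], [0.636, -0.177, 0.094]]
```

View pics/top.png

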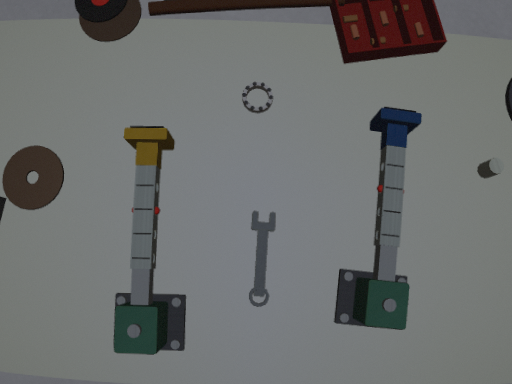

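View pics/scene.png

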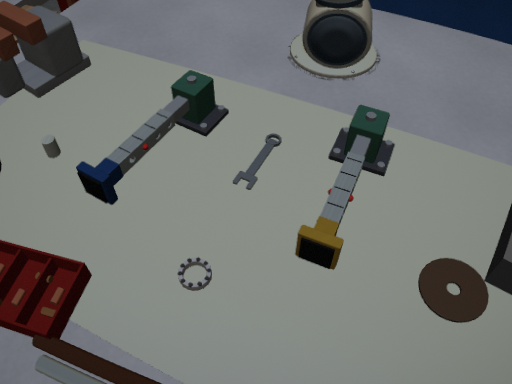

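The top view shows the yellow stop on the left (buttons near pixels (157,210) and (135,210)) and the blue stop on the right. The scene view agrees. Next I fit the tube axis and the button position.

```bash
cat > fit.py <<'E'
from h import *
def fit(c,im,d):
    X=cloud(c,d); b,g,r=[im[...,i].astype(int) for i in range(3)]
    near=(X[...,1]>.08)&(X[...,1]<.25)&(X[...,0]>.36)&(X[...,0]<.64)&(d>0)
    top=near&(X[...,2]>.069)&(X[...,2]<.081)&(X[...,0]<.585)
    q=X[top]; 
    for _ in range(4):
        vx,vy,x0,y0=cv2.fitLine(q[:,:2].astype(np.float32),cv2.DIST_L2,0,.01,.01).ravel()
        u=np.array([vx,vy])*np.sign(vx); c0=np.array([x0,y0]); n=np.array([-u[1],u[0]])
        q=X[top]; q=q[abs((q[:,:2]-c0)@n)<.018]
    l=(q[:,:2]-c0)@n
    print(c,'u',u,np.degrees(np.arctan2(u[1],u[0])),'n',len(q),'c',c0+n*np.mean(np.percentile(l,[3,97])),'width',np.percentile(l,[3,97]),'z',np.median(q[:,2]))
    red=near&(r>90)&(r>2.5*g)&(r>2.5*b)
    k,lab,st,cen=cv2.connectedComponentsWithStats(red.astype(np.uint8))
    for i in range(1,k):
        p=np.median(X[lab==i],0); print('red',cen[i].round(),st[i,4],p.round(4),'along',round((p[:2]-c0)@u,4),'across',round((p[:2]-c0)@n,4))
    hd=near&(X[...,2]>.084)&(X[...,2]<.1); s=(X[hd][:,:2]-c0)@u; print('head along',np.percentile(s,[3,97]), 'c0',c0)
E
python3 - <<'E'
from fit import *
for c in ['scene','top']:
    z=np.load(c+'.npz'); fit(c,z['im'],z['d'])
E
```

```text
scene u [0.9998259  0.01866071] 1.0692422 n 1864 c [0.47731373 0.16567721] width [-0.01459974  0.014545  ] z 0.0745481702271306
red [329. 190.] 5 [0.4798 0.1474 0.0631] along 0.0022 across -0.0183
red [351. 197.] 15 [0.4798 0.1828 0.0637] along 0.0028 across 0.017
head along [0.10280022 0.12248256] c0 [0.47731322 0.16570458]
top u [0.9998496  0.01734292] 0.99372596 n 3249 c [0.47026751 0.16615865] width [-0.0145787   0.01513093] z 0.0760925822419595
red [156. 210.] 22 [0.4766 0.1497 0.0661] along 0.0061 across -0.0163
head along [0.10621385 0.12773485] c0 [0.4702723  0.16588257]
```

```bash
cat >> h.py <<'E'
from scipy.spatial.transform import Rotation as Ro
U=np.array([np.cos(.018),np.sin(.018),0]); O=np.array([.479,.166,0])
def quat(s): 
    x=s*U; z=np.array([0,0,-1.]); return Ro.from_matrix(np.column_stack([x,np.cross(z,x),z])).as_quat()
def P(a,z): return O+a*U+[0,0,z]
def rep(m):
    s=manip.state(); print(m,round(s['t'],2),np.round((np.array(s['tool_pos'])-O)@U,4),np.round(s['tool_pos'],4),'F',np.round(s['wrist_force'],1),'open',round(s['opening'],4),'g',np.round(s['gripper_force'],1))
E
python3 - <<'E'
from h import *
j0=np.array(manip.state()['joint_positions'])
best=None
for s in (1,-1):
    j=manip.solve_ik(P(0,.2),quat(s)); print(s,None if j is None else np.round(j,2))
    if j is not None and (best is None or abs(j-j0).max()<best[0]): best=(abs(np.array(j)-j0).max(),s)
s=best[1]; print(s)
manip.reach(P(0,.2),quat(s)); rep('above')
manip.move_gripper(.07)
print(manip.move_linear(P(0,.039),contact_N=10)); rep('down')
manip.move_gripper(.0,30); rep('pinched')
im,d=manip.capture('scene'); cv2.imwrite('pics/p1.png',cv2.resize(im[90:290,240:440],None,fx=3,fy=3))
E
```

```text
1 [ 0.27 -0.16  1.48 -0.    1.82  1.82]
-1 [ 0.27 -0.16  1.48 -0.    1.82 -1.32]
-1
above 3.29 0.0002 [0.4793 0.1654 0.1999] F [-0.2 -0.   0.4] open 0.0856 g 0.0
False
down 4.83 0.0007 [0.4797 0.1662 0.0402] F [-0.1  0.4 -0.2] open 0.0702 g 0.0
pinched 5.27 0.0005 [0.4795 0.1655 0.0399] F [-0.7 -3.2  5.2] open 0.029 g 31.0
```

View pics/p1.png

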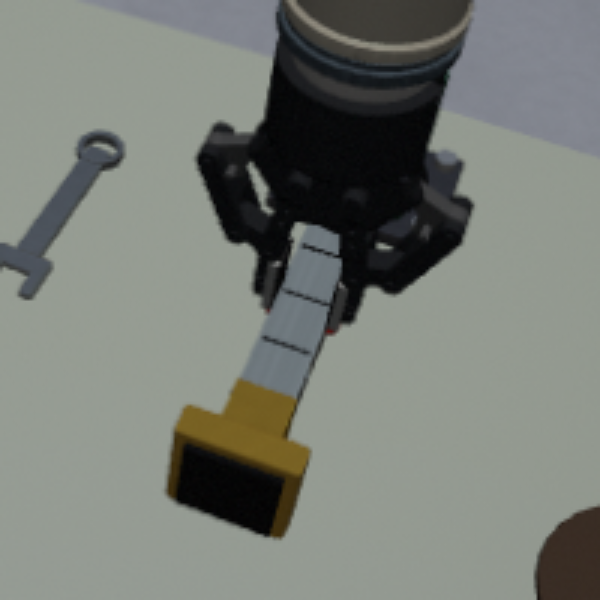

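The pads close on the sleeve, and the opening of 29 mm matches it. But red slivers show below and in front of the pads, at crop (330,328) and (268,310). I need to check whether the buttons are really under the pads.

```bash
python3 - <<'E'
from h import *
for c in ['scene','top']:
    im,d=manip.capture(c); X=cloud(c,d); b,g,r=[im[...,i].astype(int) for i in range(3)]
    red=(r>70)&(r>2*g)&(r>2*b)&(X[...,1]>.1)&(X[...,1]<.25)&(X[...,0]>.4)&(X[...,0]<.56)
    for v,u in np.argwhere(red): p=X[v,u]-O; print(c,u,v,im[v,u],'along',round(p@U,4),'acr',round(p@np.array([-U[1],U[0],0]),4),'z',round(p[2],4))
    if c=='scene': cv2.imwrite('pics/p2.png',cv2.resize(im[165:225,305:375],None,fx=8,fy=8,interpolation=cv2.INTER_CUBIC))
E
```

```text
scene 349 200 [15 16 90] along 0.0052 acr 0.016 z 0.0616
scene 350 200 [18 19 75] along 0.005 acr 0.0175 z 0.0621
```

View pics/p2.png

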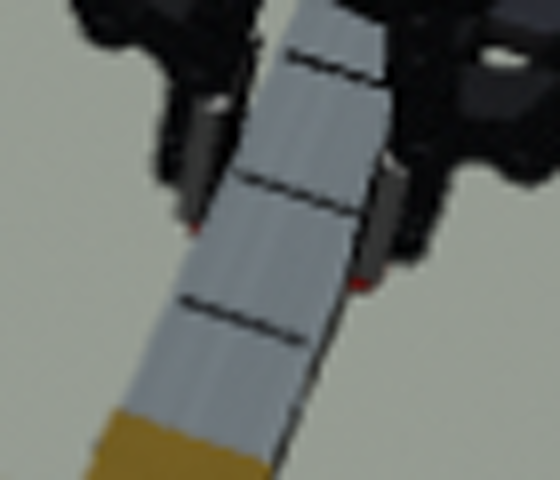

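```bash
python3 - <<'E'
from h import *
p=manip.camera_params('scene');K=np.array([[p['fx'],0,p['cx']],[0,p['fy'],p['cy']],[0,0,1.]]);R=np.array(p['R'])
N=np.array([-U[1],U[0],0])
def pr(a,c,z): 
    q=cv2.projectPoints((O+a*U+c*N+[0,0,z])[None],cv2.Rodrigues(R)[0],np.array(p['t'],float),K,np.array(p['dist'],float))[0].ravel(); return ((q-[305,165]+.5)*8).round()
for a,c,z in [(0,.015,.075),(0,-.015,.075),(.035,.015,.075),(0,.021,.06),(0,.018,.06),(0,-.018,.06),(.006,.016,.06),(0,.016,.054),(.011,.015,.04),(.011,.015,.05),(.011,.015,.06),(.011,.015,.07),(.011,.02,.04),(-.011,.015,.04)]: print((a,c,z),pr(a,c,z))
im,d=manip.capture('scene'); X=cloud('scene',d)-O
for u,v in [(353,190),(353,193),(352,196),(352,198),(350,199),(349,200),(349,201),(354,186),(329,186),(329,190),(329,192)]: q=X[v,u]; print(u,v,((u-305+.5)*8,(v-165+.5)*8),im[v,u],np.round([q@U,q@N,q[2]],4))
E
```

```text
(0, 0.015, 0.075) [370. 222.]
(0, -0.015, 0.075) [226. 173.]
(0.035, 0.015, 0.075) [318. 351.]
(0, 0.021, 0.06) [386. 279.]
(0, 0.018, 0.06) [372. 274.]
(0, -0.018, 0.06) [201. 216.]
(0.006, 0.016, 0.06) [354. 292.]
(0, 0.016, 0.054) [357. 289.]
(0.011, 0.015, 0.04) [326. 368.]
(0.011, 0.015, 0.05) [334. 339.]
(0.011, 0.015, 0.06) [342. 308.]
(0.011, 0.015, 0.07) [350. 277.]
(0.011, 0.02, 0.04) [349. 377.]
(-0.011, 0.015, 0.04) [357. 291.]
353 190 (388.0, 204.0) [50 50 50] [0.0126 0.0185 0.0962]
353 193 (388.0, 228.0) [49 49 49] [0.0111 0.0196 0.0878]
352 196 (380.0, 252.0) [49 49 49] [0.0122 0.0194 0.0816]
352 198 (380.0, 268.0) [54 56 57] [0.0126 0.0203 0.0775]
350 199 (364.0, 276.0) [45 46 55] [0.0109 0.0176 0.0716]
349 200 (356.0, 284.0) [17 18 90] [0.0048 0.0159 0.0611]
349 201 (356.0, 292.0) [67 71 82] [0.0046 0.0163 0.0585]
354 186 (396.0, 172.0) [71 72 71] [0.0111 0.0183 0.104 ]
329 186 (196.0, 172.0) [50 51 50] [ 0.0131 -0.0187  0.0878]
329 190 (196.0, 204.0) [51 51 50] [ 0.0127 -0.0175  0.0782]
329 192 (196.0, 220.0) [32 31 37] [ 0.0121 -0.0169  0.0728]
```

The pads' lower edge is at z≈0.070, above the buttons, because the pads swing back when part open. I'll open, lower about 19 mm and pinch again.

```bash
python3 - <<'E'
from h import *
manip.move_gripper(.07); rep('open')
print(manip.move_linear(P(0,.019),contact_N=10,velocity=.08)); rep('down')
manip.move_gripper(.0,40); rep('pinched')
im,d=manip.capture('scene'); cv2.imwrite('pics/p3.png',cv2.resize(im[165:240,295:385],None,fx=7,fy=7,interpolation=cv2.INTER_CUBIC))
N=np.array([-U[1],U[0],0]); X=cloud('scene',d)-O
for u in (348,350,352):
  for v in range(192,212,2): q=X[v,u]; print(u,v,im[v,u],np.round([q@U,q@N,q[2]],3))
E
```

```text
open 5.94 -0.0001 [0.4789 0.1661 0.0388] F [-0.1 -0.1 -0.9] open 0.0698 g 0.0
False
down 6.34 -0.0008 [0.4782 0.1658 0.0178] F [ 0.1 -0.1  0.3] open 0.0701 g 0.0
pinched 6.78 0.0006 [0.4796 0.1655 0.0201] F [-1.  -5.   6.1] open 0.0295 g 41.0
348 192 [125 120 110] [-0.     0.011  0.073]
348 194 [124 119 109] [0.004 0.012 0.073]
348 196 [124 119 109] [0.008 0.013 0.073]
348 198 [91 87 80] [0.014 0.014 0.076]
348 200 [19 18 18] [0.011 0.015 0.068]
348 202 [24 23 23] [0.013 0.016 0.066]
348 204 [51 52 51] [0.013 0.017 0.061]
348 206 [48 48 48] [0.015 0.018 0.058]
348 208 [146 155 149] [-0.028  0.015  0.   ]
348 210 [146 155 149] [-0.025  0.016 -0.002]
350 192 [54 53 50] [0.009 0.015 0.086]
350 194 [27 26 25] [0.013 0.016 0.085]
350 196 [42 42 41] [0.013 0.017 0.082]
350 198 [50 50 50] [0.013 0.017 0.077]
350 200 [50 51 51] [0.012 0.018 0.071]
350 202 [51 51 51] [0.012 0.019 0.066]
350 204 [51 51 51] [0.013 0.02  0.062]
350 206 [63 64 63] [0.014 0.021 0.059]
350 208 [127 135 130] [-0.03   0.018 -0.001]
350 210 [146 156 149] [-0.026  0.019 -0.001]
352 192 [16 14 13] [0.011 0.018 0.09 ]
352 194 [104 105 105] [0.012 0.019 0.085]
352 196 [50 50 50] [0.013 0.019 0.082]
352 198 [47 47 48] [0.014 0.02  0.079]
352 200 [36 35 35] [0.013 0.021 0.073]
352 202 [17 16 15] [0.01  0.022 0.065]
352 204 [11 11  9] [0.009 0.022 0.059]
352 206 [144 153 147] [-0.035  0.02   0.   ]
352 208 [146 155 149] [-0.032  0.021 -0.001]
352 210 [145 155 149] [-0.027  0.023 -0.   ]
```

View pics/p3.png

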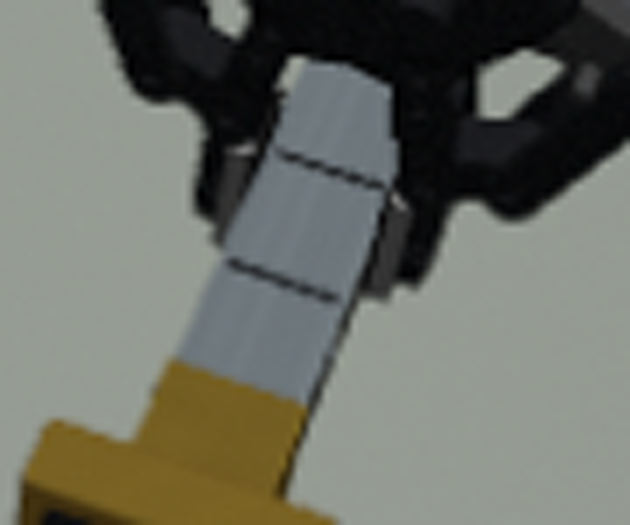

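Now the pads cover the buttons: no red shows, the pad edge is near z≈0.056 and the opening is 29.5 mm, so they are flush. Next I slide the sleeve slowly.

```bash
python3 - <<'E'
from h import *
for a in (.006,.012,.020,.028):
    manip.move_linear(P(a,.0201),velocity=.03); rep(a)
for a in (.032,.035,.0375):
    r=manip.move_linear(P(a,.0201),velocity=.015,contact_N=12); rep((a,r))
    if r: break
im,d=manip.capture('scene'); cv2.imwrite('pics/p4.png',cv2.resize(im[165:265,265:385],None,fx=6,fy=6,interpolation=cv2.INTER_CUBIC))
E
```

```text
0.006 7.18 0.0044 [0.4834 0.1656 0.0201] F [-8.8 -2.8  6. ] open 0.0293 g 40.4
0.012 7.53 0.012 [0.491  0.1657 0.0201] F [-0.6 -3.5  0.7] open 0.0293 g 39.6
0.02 7.95 0.0191 [0.4981 0.1659 0.0201] F [-4.8 -4.   4.6] open 0.0293 g 39.9
0.028 8.37 0.0273 [0.5063 0.1661 0.0201] F [-5.5 -5.   3.5] open 0.0293 g 39.8
(0.032, True) 8.71 0.0338 [0.5128 0.1661 0.0201] F [5.6 0.1 1.1] open 0.0289 g 40.8
```

View pics/p4.png

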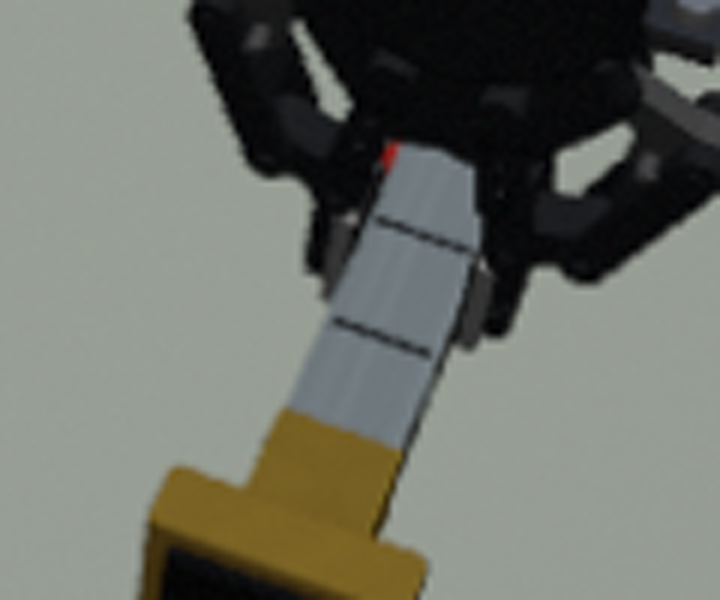

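The red −y button has sprung out behind the pad, at crop (390,155), and the sleeve is about 34 mm further out. I'll release, retreat and verify.

```bash
python3 - <<'E'
from h import *
manip.move_gripper(.07)
s=manip.state()['tool_pos']; manip.move_linear([s[0],s[1],.2]); 
manip.reach([.42,-.03,.33],manip.state()['tool_rot']); rep('away')
import fit
for c in ['scene','top']:
    im,d=manip.capture(c); fit.fit(c,im,d)
    print([ (round(r['conf'],2),np.round(r['position'])) for r in manip.trace(c,'blue_sleeve')[:1]])
    if c=='scene': cv2.imwrite('pics/p5.png',cv2.resize(im[100:300,240:440],None,fx=3,fy=3,interpolation=cv2.INTER_CUBIC))
E
```

```text
away 11.57 -0.0622 [ 0.4203 -0.0295  0.3288] F [ 0.3  0.  -0.8] open 0.07 g 0.0
scene u [0.99984306 0.01771528] 1.0150636 n 2005 c [0.48715462 0.16579126] width [-0.01440004  0.0142462 ] z 0.0742379284583211
red [329. 190.] 5 [0.4808 0.1472 0.0641] along -0.0067 across -0.0185
red [351. 197.] 15 [0.4801 0.1827 0.0642] along -0.0067 across 0.017
head along [0.12658224 0.14636765] c0 [0.48715326 0.16586816]
[(0.9, array([120., 159.]))]
top u [0.9998642 0.0164794] 0.94424295 n 3220 c [0.47480662 0.16620817] width [-0.01441632  0.01483418] z 0.07564523724306524
red [156. 210.] 25 [0.4765 0.1494 0.066 ] along 0.0014 across -0.0167
head along [0.13551181 0.15622355] c0 [0.47481006 0.16599926]
[]
```

View pics/p5.png

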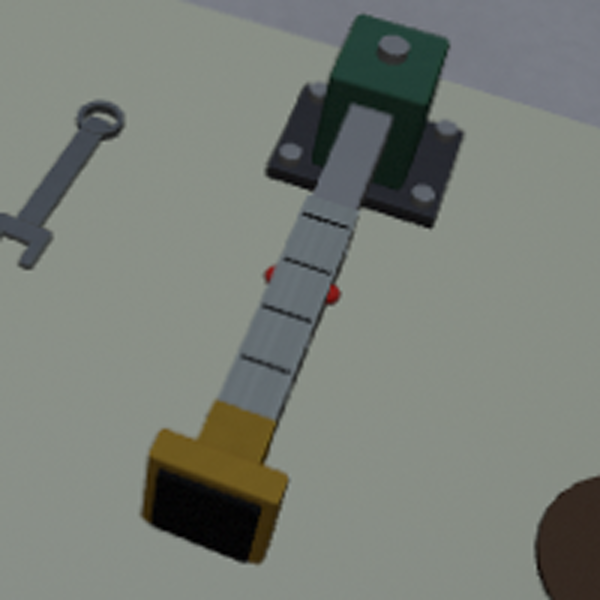

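Both red buttons are out, at crop (272,275) and (332,295), level with the third line from the head, and they measure the same as before. The head moved about 34 mm (from 0.580 to 0.614 in the scene camera). The blue stop was never touched.

```bash
python3 -c "
from workcell import manip
print(manip.sign_off())"
```

```text
the job is handed in; nothing more can be done
None
```

The yellow stop is now one hole longer: the sleeve measures about 34 mm further out, both red buttons have sprung out, the blue stop was not touched, and the job is handed in (no verdict was shown).

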